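Blank off a push-in fitting and prove the grip

ROBOT

A 7-joint arm with a two-finger parallel gripper is mounted at the origin on the work surface. World frame = base frame: x ahead of the robot, y to its left, z up, the work surface at z = 0. Lengths are in mm, angles in degrees, forces in N, time in s.
With the tool pointing down it reaches from about 425 to 975 mm from the base axis. Payload 16.7 kg.
Tool frame: the origin (TCP) lies between the finger pads; the fingertips stand 11 mm ahead of it and the grasp point (between the pads) lies 8 mm behind it; y points along the fingers, z is the direction in which the jaws open and shut, and the axes are right-handed (so a half turn about y gives the same grasp; the last joint's range is limited). The gripper opens to 85 mm and grips with 20 to 120 N. Pads are 22 mm wide; open, the fingers measure 114 mm over their backs; the gripper's body (76 mm by 85 mm) begins 54 mm behind the grasp point. The pads swing forward as they close: fully open they stand 13 mm farther back than shut.
Start: joints at [-77.435, 24.414, 4.234, 92.017, -1.954, 63.644, -3.845], TCP at [243.338, 629.574, 242.302] pointing down, gripper open.
Joint ranges: [-163.25, 163.25], [-28.42, 122.38], [-70.27, 78.77], [12.13, 141.07], [-58.53, 238.53], [9.26, 117.41], [-156.51, 156.51]. Speed limits (degrees/s): [108.29, 108.29, 136.94, 136.94, 172.46, 172.46, 172.46].

INTERFACE

Orientations are given as a 3x3 rotation matrix whose columns are the frame's x, y, z axes.
In Python, from workcell import arm, eyes, ticket, finder gives the robot as it stands.
- The arm moves only by the tool carry_out, never from a script. Its argument "deltas" is a list of rows, each a list of 2 entries, a list of its own where there are three numbers: the shift along the tool's x, y, z in m, then the turn, a rotation vector about the tool's x, y, z in rad. In form: [[[dx, dy, dz], [wx, wy, wz]], ...]. A call has 1 to 8 rows; each row shifts and turns the pose as measured when the row begins, along the tool's axes as they then stand; what a row does not reach is not made up. A row lasts 1/8 s, in which the tool goes at most 62.5 mm and 10.7 degrees, less where a joint would pass 70% of its speed; a pose out of reach is approached as far as the arm can. A call is refused whole if a number of a shift passes 0.0625 or a number of a turn 0.188, either way. A call with a gripper value outside its range is refused whole. "claw" is the opening, from 0 (shut) to 1 (fully open), set as the call begins (left out, the last holds). The fingers move at their own pace and stop on an object; "force" is the grip in N (left out, the last holds). Time passes only in rows, so rows that do not move let the fingers close. It gives the time, the measured TCP pose, the force and the opening at its end, in the units of the state.
- arm.get_obs(): the state, without advancing time (a new reading comes with each control period).
- eyes.read_camera(name): name is "side" or "top" or "wrist"; returns a dict with "frame" (400x640x3 uint8, red, green, blue), "camera_matrix" (3x3 intrinsics, pixels), "rvec" (rotation vector, rad) and "tvec" (3), from world to camera coordinates, as OpenCV has them; the wrist camera has in their place "hand_eye" (4x4, takes a point from camera to tool coordinates, whose origin is the TCP and whose axes are the tool frame's). Camera axes: x right, y down, z forward; pixel columns grow to the right and rows downward; lengths in mm; the calibration is good to about 2 mm. A picture is of the moment at which its call begins: read the wrist's pose just before it. There is no depth.
- ticket.finish_job(): hands the job in, once; it reports no verdict.
Trained networks look in the newest picture that a camera, given by its name, has taken for a name from the list of things; names that differ only in an ending like _2 or _b are one class to them, and where a whole thing is asked for, a point or a joint stands for the part that bears it (a point fixed in the world has none). Each returns a list of dicts, best first, with "conf" (0 to 1); they miss things now and then, are a little off and sometimes report something else, mostly with a low value. They report only what shows in the picture. A call takes as long as a camera call. They do not tell look-alikes from the thing itself.
- finder.search_frame(camera, target): "centre" ([x, y, z] in mm, in the coordinates of the camera as it stood for that picture, good to about 4 mm: the middle of the surface that is visible of it).
- finder.pinpoint(camera, target): "centre" ([x, y, z] in mm, in the coordinates of the camera as it stood for that picture, good to about 4 mm: a listed point, or the origin of a listed thing).
The state is a dict: "time_s": time; "joint_positions": joint angles; "joint_vel": joint speeds; "effort": joint torques, N m; "tcp_pos": TCP position; "ee_rot": TCP orientation; "wrist_force": force on the tool from outside, world axes, zero at the start; "ft_torque": the same for the moment, N m; "grip_width": opening from 0.0 (shut) to 1.0 (fully open).
Only numpy, scipy, OpenCV 4.12 (cv2) and the standard library are available. Lean on these libraries where they do the work, as an engineer would, in place of code of your own. Each camera call takes 0.05 s, during which the arm holds its last target. There are 200 camera calls.

TASK

Take the yellow-topped blanking plug from its cup on the tile and push it nose down into the open push-in fitting on the brass manifold, past the grip and fully home on the stop, without forcing it. Then, still holding it, tug it gently upward until the blue collar rises by about 4 mm, which proves that it is gripped, let the collar sink back, and leave the plug standing in the fitting. Leave everything else where it is.

Things in the scene. Friction and masses are not known exactly. Their poses are not given: they have to be found in the camera images.
- plug: the blanking plug, a loose rigid tube stub, about 100 to 170 g, 120 mm long, standing upright; origin at the centre of its lower (nose) end, z up along its axis. Steel nose, then 22 mm copper tube up to 75 mm, then a 26 mm round yellow plastic grip from 75 mm to its top at 120 mm. Round: grip and insert it at any yaw
- plug_tip (a point): centre of the plug's nose end, same point as its origin. From here up: a steel cone from 16 to 22 mm diameter over 6 mm, a 22 mm land to 20 mm, a 16 mm groove (for the grip teeth) from 20 to 31 mm, then the 22 mm tube
- rest: white ceramic tile 150 x 150 x 8 mm, fixed, lying flat; origin at the centre of its underside. In its middle stands a grey pipe cup (outer 40 mm, inner 28 mm diameter, rim 32 mm above the work surface) in which the plug stands loosely on the tile, nose at 8 mm
- fitting: fixed brass manifold, a 130 mm bar along its y with a blue and a red end knob; origin at the middle of its underside on the work surface, z up. The push-in fitting stands on the vertical axis through the origin, open upward: a grey head 42 mm in diameter topped by the blue collar, a ring of 36 mm outer, 24.4 mm inner diameter, 8 mm high
- stub (a point): top of the fixed brass stub, on the fitting's axis 45 mm above the manifold's origin. The head is screwed onto it to a different height each time: the collar's top (the mouth) lies 48 to 76 mm above this point, unreported. Bore 24.4 mm, 42 mm deep from collar top to a stop with a stiff rubber seat (12 N/mm, 2 mm); plug home, its top stands 78 mm above the collar. 18 N is safe, 30 N damages it
- grip (a point): on the fitting's axis, 44.5 mm above stub, about where the hidden sprung grip teeth are (they share the head's unknown height, 14 mm either way). The nose meets them 26 mm above the stop and spreads them with about 5 to 12 N: first resistance, not yet home. The plug then slides on with 2 to 7 N, and the teeth snap into its groove in the last 2 mm before the stop
- collar (a joint): lift of the blue collar out of the head, m; 0 at rest, 0.0045 at its upper limit. It is sprung down: the gripped tube, pulled up, carries the collar with it after about 2 mm of play; it starts to lift at about 6 N, is 3 mm up at about 10 N and at its limit at about 11.5 N. A tube not gripped just slides out, the collar staying down
- cap: red plastic funnel-shaped cap, 44 mm wide, 34 mm high, loose on the tile; origin under its centre. Leave alone
- bleed_key: small steel bleed key 40 mm long, loose on the tile; origin under its middle. Leave alone
- basin_wrench: chrome basin wrench 260 mm long, lying along its x; origin under its middle. Leave alone
- tape_reel: white tape reel, 54 mm diameter, 18 mm high; origin under its centre. Leave alone
- paste: jar with a green cap, 60 mm diameter, 65 mm high; origin under its centre. Leave alone
- nut: brass ring nut 38 mm diameter, 14 mm high; origin under its centre. Leave alone
- tub: grey plastic bowl 90 mm wide, 50 mm high; origin under its centre. Leave alone
Mind the look-alikes: they are no part of the job. There is more than one size of the plug; the one meant has the size given above.

How it is judged (in metres and radians):
On the way, in this order (a step that is already met when the one before it is completed fails the run):
1. the plug is pushed nose down into the fitting, past its grip (z of plug in the frame of fitting below 0.0825 m and horizontal distance between plug and fitting below 0.004 m and contact force between the fingers and plug above 1 N), for 0.1 s.
2. the gripped plug, held in the fingers and pulled up, lifts the collar by at least 3 mm (value of joint collar above 0.003 m and z of plug in the frame of fitting below 0.0865 m and horizontal distance between plug and fitting below 0.005 m and contact force between the fingers and plug above 1 N and contact force between the fingers and fitting below 0.5 N), for 0.1 s.
At the end, for the whole second after the job is handed in: the plug stands let go and still in the fitting, within 4 mm of its axis and within 0.1 rad of upright, its nose less than 82.5 mm above the manifold's underside, the collar back down to within 1.5 mm (z of plug in the frame of fitting below 0.0825 m and horizontal distance between plug and fitting below 0.004 m and angle between plug's own z axis and vertical below 0.1 rad and value of joint collar below 0.0015 m and linear speed of plug below 0.02 m/s and contact force between the fingers and plug below 0.1 N); the robot touches nothing.
It fails at once if the fitting takes more than 30 N from the plug (contact force between plug and fitting above 30 N).
It fails at once if the robot pushes the fitting itself with more than 15 N (contact force between any of the fingers, the arm and fitting above 15 N).
It fails at once if a bystander (cap, key, wrench, reel, jar, nut or tub) is shifted by more than 20 mm (distance of any of cap, bleed_key, basin_wrench, tape_reel, paste, nut, tub from where it was at the start of the episode above 0.02 m).
It also fails if it takes over 46 s, if anything falls off the work surface, if the arm or the gripper's body presses on something with over 40 N, if the wrist force passes 120 N, or if a joint passes its speed limit or range.

## Working session

There is one attempt and no reset: what is moved stays moved. The work goes in short steps, Python scripts to look and compute and a tool call to move; the robot and the scene stay as the last step left them, time stands still between calls to the robot, and variables do not carry over. Pictures are saved under pics/ and viewed, about 8 in all and at most 12, crops included, and the job is handed in when it is done.

Besides the shell and the picture viewer there is one more tool, called after "Emit:" as a command line: name --argument value ..., lists and objects as JSON in quotes. carry_out: Moves the arm, as the interface text tells. Its arguments: {"type":"object","properties":{"deltas":{"type":"array"},"claw":{"type":"number"},"force":{"type":"number"}},"required":["deltas"]}

```bash
mkdir -p pics; cat > h.py <<'E'
import numpy as np, cv2
from workcell import arm, eyes, ticket, finder
def world(cam, img, p, obs=None):
    p=np.array(p,float)
    if 'rvec' in img:
        R=cv2.Rodrigues(np.array(img['rvec'],float))[0]; return R.T@(p-np.array(img['tvec'],float).ravel())
    T=np.array(img['hand_eye']); q=T[:3,:3]@p+T[:3,3]
    return np.array(obs['ee_rot'])@q+np.array(obs['tcp_pos'])
def px(img,p):
    K=np.array(img['camera_matrix']); u=K@np.array(p); return (u[:2]/u[2]).round(0)
E
python3 - <<'E'
from h import *
np.set_printoptions(precision=1,suppress=True)
o=arm.get_obs(); print(o['time_s'],o['tcp_pos'],o['ee_rot'],o['wrist_force'],o['grip_width'])
ims=[]
for c in ['side','top']:
    im=eyes.read_camera(c); ims.append(im['frame'])
    cv2.imwrite(f'pics/{c}0.png',im['frame'][:,:,::-1])
    for f,ts in ((finder.pinpoint,['plug','plug_tip','rest','fitting','stub','cap','paste','tub','nut','tape_reel','basin_wrench']),(finder.search_frame,['collar','plug'])):
        for t in ts:
            for d in f(c,t)[:3]:
                print(c,f.__name__[:3],t,round(d['conf'],2),world(c,im,d['centre']),px(im,d['centre']))
print(arm.get_obs()['time_s'])
E
```

```text
0.0 [243.2 629.3 241.6] [[ 0.9 -0.   0.4]
 [-0.4 -0.   0.9]
 [ 0.  -1.  -0. ]] [-0.1 -0.4 -0.3] 0.9998229286531142
side cal plug 0.95 [511.1 152.    7. ] [345. 283.]
side cal plug 0.67 [366.6 153.1  -3.2] [412. 293.]
side cal plug 0.49 [651.7 140.    0.4] [284. 276.]
side cal plug_tip 0.98 [510.1 152.1   8.3] [345. 283.]
side cal plug_tip 0.74 [650.5 141.    1.2] [284. 277.]
side cal plug_tip 0.57 [369.4 152.5  -0.4] [410. 292.]
side cal rest 0.9 [507.3 151.    5.3] [347. 284.]
side cal fitting 0.72 [ 539.3 -126.3   -3.3] [343. 216.]
side cal fitting 0.36 [552.9 175.2   7.8] [325. 289.]
side cal stub 0.87 [ 543.9 -128.3   43.7] [342. 201.]
side cal cap 0.52 [553.4 174.1   8.5] [324. 289.]
side cal tub 0.77 [ 513.1 -411.5    1.4] [358. 169.]
side cal tub 0.56 [ 539.9 -128.2   -1.8] [343. 215.]
side cal nut 0.67 [ 778.6 -172.9   -3.7] [266. 202.]
side cal tape_reel 0.68 [754.8 179.6  -2.9] [235. 286.]
side cal basin_wrench 0.7 [550.5   7.5  -7.3] [334. 246.]
side cal plug 0.96 [371.3 166.4 108.6] [416. 257.]
side cal plug 0.61 [510.  162.2  92.4] [346. 257.]
side cal plug 0.55 [648.  1
[... 588 characters left out ...]
.4] [373. 226.]
top cal cap 0.71 [554.4 171.6   3.8] [257. 223.]
top cal paste 0.71 [515.9 406.9  -4.6] [168. 236.]
top cal tub 0.64 [ 511.6 -416.5    1.4] [480. 243.]
top cal nut 0.69 [ 513.3 -420.8    1.4] [482. 243.]
top cal nut 0.68 [ 777.3 -176.7    0.1] [386. 147.]
top cal nut 0.39 [ 545.  -125.9    1.5] [369. 229.]
top cal tape_reel 0.68 [749.8 174.9   0.8] [260. 154.]
top cal tape_reel 0.66 [518.2 402.2  -2.8] [170. 235.]
top cal basin_wrench 0.68 [550.   -0.6  -2.1] [322. 226.]
top cal collar 0.69 [ 546.7 -131.4   97.9] [376. 221.]
top cal plug 0.84 [365.5 142.  164.1] [253. 296.]
top cal plug 0.59 [649.7 133.4  78.8] [269. 180.]
top cal plug 0.44 [509.  143.1 126.9] [259. 232.]
1.4
```

```bash
ls pics
```

```text
side0.png
top0.png
```

```bash
python3 - <<'E'
import cv2
s=cv2.imread('pics/side0.png');t=cv2.imread('pics/top0.png')
a=cv2.resize(s[150:350,200:460],None,fx=3,fy=3,interpolation=cv2.INTER_CUBIC)
cv2.imwrite('pics/sc.png',a)
b=cv2.resize(t[100:340,140:500],None,fx=2.2,fy=2.2,interpolation=cv2.INTER_CUBIC)
cv2.imwrite('pics/tc.png',b)
E
```

```text
(no output)
```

View pics/sc.png

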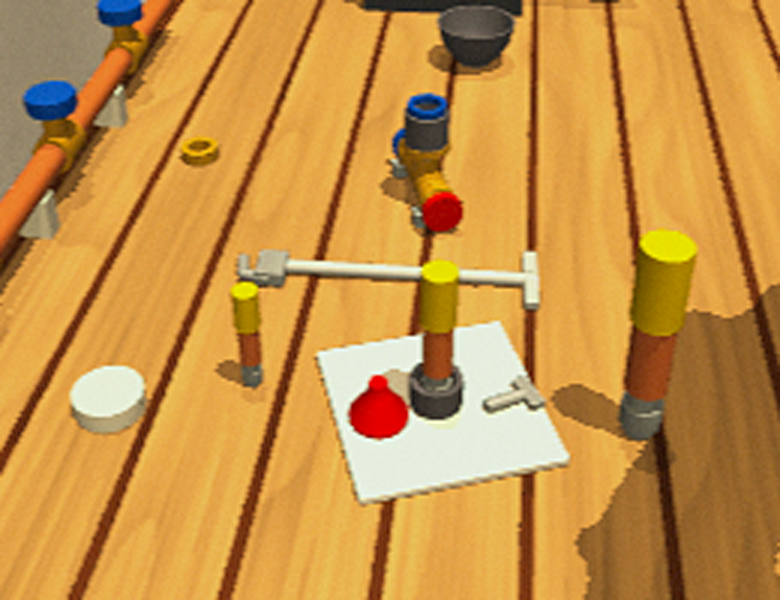

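View pics/tc.png

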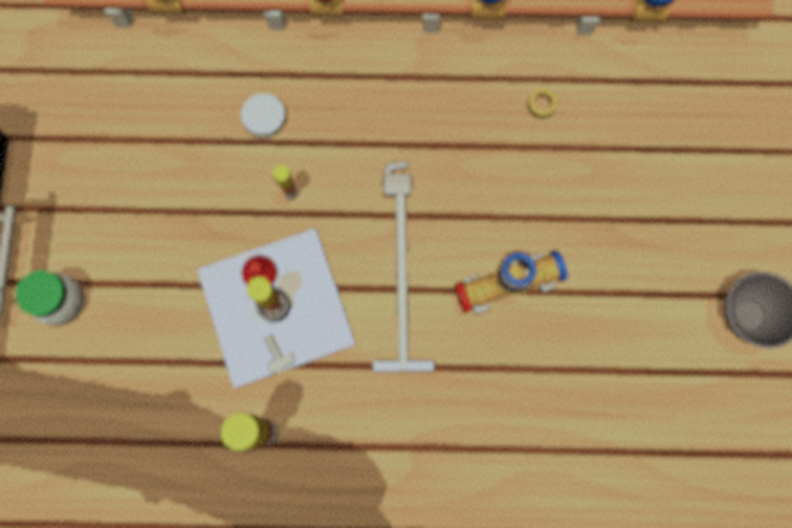

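The middle plug, at side px (345, 283–240), is the one meant. It stands in the grey cup on the tile and its height fits 120 mm. The look-alikes are the big plug at (412, 290) and the small one at (284, 276), which both stand on the bare wood.

```bash
cat >> h.py <<'E'
from scipy.spatial.transform import Rotation as Ro
def plan(target, yaw=None):
    o=arm.get_obs(); R=np.array(o['ee_rot']); p=np.array(o['tcp_pos'])
    d=R.T@(np.array(target)-p)/1000
    y=np.array([0,0,-1.]); z=R[:,2].copy() if yaw is None else np.array([np.cos(np.radians(yaw)),np.sin(np.radians(yaw)),0]); z[2]=0; z/=np.linalg.norm(z)
    Rt=np.column_stack([np.cross(y,z),y,z])
    w=Ro.from_matrix(R.T@Rt).as_rotvec()
    print('t',round(o['time_s'],2),'tcp',p.round(1),'delta',d.round(4),'n',np.linalg.norm(d)/.0625,'turn',w.round(4),'jawyaw',np.degrees(np.arctan2(R[1,2],R[0,2])).round(1),'F',np.round(o['wrist_force'],1),'g',round(o['grip_width'],3))
E
python3 -c "
from h import *
plan([511,150,242])"
```

```text
t 1.4 tcp [243.3 629.6 242.3] delta [ 4.226e-01  3.000e-04 -3.508e-01] n 8.787437552461853 turn [ 0.0001 -0.     -0.    ] jawyaw 68.9 F [ 0.8 -1.   0.1] g 0.998
```

Emit:
carry_out --deltas '[[[0.045,0,-0.037],[0,0,0]],[[0.045,0,-0.037],[0,0,0]],[[0.045,0,-0.037],[0,0,0]],[[0.045,0,-0.037],[0,0,0]],[[0.045,0,-0.037],[0,0,0]],[[0.045,0,-0.037],[0,0,0]],[[0.045,0,-0.037],[0,0,0]],[[0.045,0,-0.037],[0,0,0]]]' --claw 1

```text
time_s: 2.4
tcp_pos: [477.1, 215.9, 242.2]
ee_rot: [[0.935, 0.001, 0.353], [-0.353, 0.004, 0.935], [-0.0, -1.0, 0.004]]
wrist_force: [1.4, 0.7, 0.0]
grip_width: 1.0
```

```bash
python3 -c "
from h import *
plan([511,150,242])"
```

```text
t 2.4 tcp [477.1 215.9 242.2] delta [ 0.055   0.     -0.0497] n 1.1861948679342125 turn [-0.0038  0.     -0.    ] jawyaw 69.3 F [1.4 0.7 0. ] g 1.0
```

Emit:
carry_out --deltas '[[[0.03,0,-0.027],[0,0,0]],[[0.022,0,-0.02],[0,0,0]],[[0.003,0,-0.002],[0,0,0]],[[0,0,0],[0,0,0]]]'

```text
time_s: 2.9
tcp_pos: [513.9, 144.1, 242.9]
ee_rot: [[0.933, 0.003, 0.36], [-0.36, 0.004, 0.933], [0.002, -1.0, 0.005]]
wrist_force: [-0.0, 0.6, 0.2]
grip_width: 0.999
```

```bash
python3 - <<'E'
from h import *
np.set_printoptions(precision=1,suppress=True)
plan([511,150,242])
o=arm.get_obs(); im=eyes.read_camera('wrist'); cv2.imwrite('pics/w1.png',im['frame'][:,:,::-1])
for f,t in ((finder.pinpoint,'plug'),(finder.pinpoint,'plug_tip'),(finder.pinpoint,'rest'),(finder.search_frame,'plug')):
    for d in f('wrist',t)[:2]: print(t,d['conf'],world('w',im,d['centre'],o),px(im,d['centre']))
T=np.array(im['hand_eye'])
for q in ([511,150,128],[511,150,32]):
    c=T[:3,:3].T@(np.array(o['ee_rot']).T@(np.array(q)-o['tcp_pos'])-T[:3,3]); print('pred',px(im,c))
print(im['camera_matrix'],T)
E
```

```text
t 2.9 tcp [513.9 144.1 242.9] delta [-0.  0.  0.] n 0.10612348400732725 turn [-0. -0.  0.] jawyaw 68.9 F [-0.   0.6  0.2] g 0.999
plug 0.95 [365.7 149.2   1. ] [274.  36.]
plug 0.64 [508.6 149.2   9.8] [322. 161.]
plug_tip 0.82 [365.1 156.1   2.2] [280.  33.]
plug_tip 0.62 [508.4 150.8   8.8] [323. 160.]
rest 0.75 [511.6 149.2  -2.5] [323. 161.]
plug 0.75 [377.2 150.8 152.7] [251.  14.]
plug 0.6 [645.  136.9  69.6] [355. 287.]
pred [325. 194.]
pred [324. 167.]
[[313.8   0.  319.8]
 [  0.  313.8 199.4]
 [  0.    0.    1. ]] [[  -0.     0.9    0.3  -84.7]
 [   0.    -0.3    0.9 -131.2]
 [   1.     0.    -0.    -0.5]
 [   0.     0.     0.     1. ]]
```

View pics/w1.png

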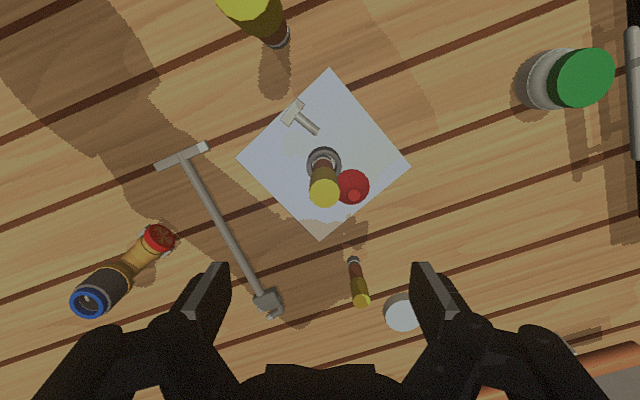

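The wrist view shows the plug's yellow top at (323,191), the cup at (324,163) and the collar at (89,303). Now I'll measure the top disc precisely.

```bash
cat >> h.py <<'E'
def ray(im,o,uv,z):
    K=np.array(im['camera_matrix']); d=np.linalg.inv(K)@np.array([uv[0],uv[1],1.])
    a=world('w',im,[0,0,0],o); b=world('w',im,d*100,o)
    return a+(b-a)*(z-a[2])/(b[2]-a[2])
E
python3 - <<'E'
from h import *
np.set_printoptions(precision=1,suppress=True)
o=arm.get_obs(); im=eyes.read_camera('wrist'); f=im['frame']
h=cv2.cvtColor(f,cv2.COLOR_RGB2HSV); 
m=cv2.inRange(h,(24,150,140),(36,255,255)); 
n,l,s,c=cv2.connectedComponentsWithStats(m)
for i in range(1,n):
    if s[i,4]>80: print(s[i],c[i],ray(im,o,c[i],128))
m=cv2.inRange(h,(100,150,60),(125,255,255)); n,l,s,c=cv2.connectedComponentsWithStats(m)
for i in range(1,n):
    if s[i,4]>60: print('blue',s[i],c[i],ray(im,o,c[i],93),ray(im,o,c[i],107),ray(im,o,c[i],121))
plan([511,150,242])
cv2.imwrite('pics/w1c.png',cv2.resize(np.hstack([f[140:220,280:370],f[270:350,40:130]])[:,:,::-1],None,fx=4,fy=4,interpolation=cv2.INTER_CUBIC))
E
```

```text
[214   0  50  22 364] [234.3   9.8] [364.1 139.1 128. ]
[309 192  29  16  84] [323.2 201.9] [516.5 146.4 128. ]
blue [ 69 291  34  28 272] [ 85.7 304.9] [ 546.3 -135.4   93. ] [ 540.7 -120.   107. ] [ 535.1 -104.6  121. ]
t 3.2 tcp [513.6 144.6 242.9] delta [-0.  0.  0.] n 0.09775588820456052 turn [-0. -0.  0.] jawyaw 69.0 F [-0.3 -0.2  0.2] g 1.0
```

View pics/w1c.png

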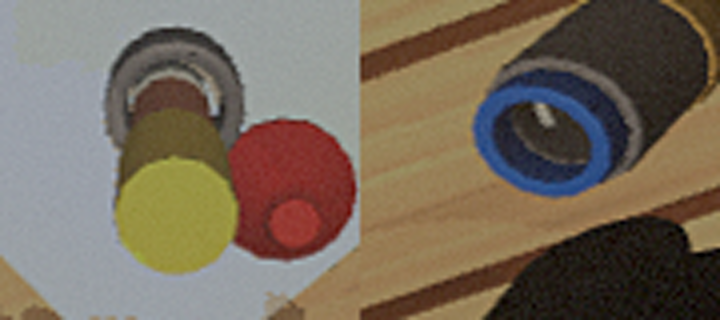

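Emit:
carry_out --deltas '[[[-0.004,0.03,0.003],[0,0,0]],[[0,0.03,0],[0,0,0]],[[0,0.03,0],[0,0,0]],[[0,0.03,0],[0,0,0]],[[0,0.012,0],[0,0,0]],[[0,0,0],[0,0,0]]]'

```text
time_s: 3.95
tcp_pos: [511.5, 152.7, 108.4]
ee_rot: [[0.935, 0.005, 0.355], [-0.355, 0.006, 0.935], [0.003, -1.0, 0.007]]
wrist_force: [0.5, -0.2, 1.3]
grip_width: 0.998
```

```bash
python3 -c "
from h import *
plan([510.5,150,100],69)"
```

```text
t 3.95 tcp [511.5 152.7 108.4] delta [ 0.      0.0084 -0.0029] n 0.1416820486697508 turn [-0.007   0.0039  0.0028] jawyaw 69.2 F [ 0.5 -0.2  1.3] g 0.998
```

Correct, then close gently.

Emit:
carry_out --deltas '[[[0,0.008,-0.003],[-0.007,0.004,0.003]],[[0,0,0],[0,0,0]]]'

```text
time_s: 4.2
tcp_pos: [511.3, 150.2, 101.5]
ee_rot: [[0.933, 0.001, 0.359], [-0.359, 0.001, 0.933], [0.001, -1.0, 0.001]]
wrist_force: [0.1, 0.3, -0.6]
grip_width: 1.002
```

Emit:
carry_out --deltas '[[[0,0,0],[0,0,0]],[[0,0,0],[0,0,0]],[[0,0,0],[0,0,0]],[[0,0,0],[0,0,0]],[[0,0,0],[0,0,0]],[[0,0,0],[0,0,0]]]' --claw 0 --force 60

```text
time_s: 4.95
tcp_pos: [511.9, 150.2, 102.9]
ee_rot: [[0.933, 0.003, 0.359], [-0.359, 0.002, 0.933], [0.002, -1.0, 0.003]]
wrist_force: [-0.9, 0.1, 0.2]
grip_width: 0.286
```

```bash
python3 - <<'E'
from h import *
plan([510.5,150,100],69)
f=[eyes.read_camera(c)['frame'] for c in('wrist','side')]
a=cv2.resize(f[0][120:320,200:450],None,fx=1.6,fy=1.6); b=cv2.resize(f[1][200:320,270:420],None,fx=320/120,fy=320/120)
cv2.imwrite('pics/g1.png',np.hstack([a,b])[:,:,::-1])
E
```

```text
t 4.95 tcp [511.9 150.2 102.9] delta [-0.0012  0.0029 -0.0007] n 0.05198680377533312 turn [-0.0027 -0.0006  0.0023] jawyaw 69.0 F [-0.9  0.1  0.2] g 0.286
```

View pics/g1.png

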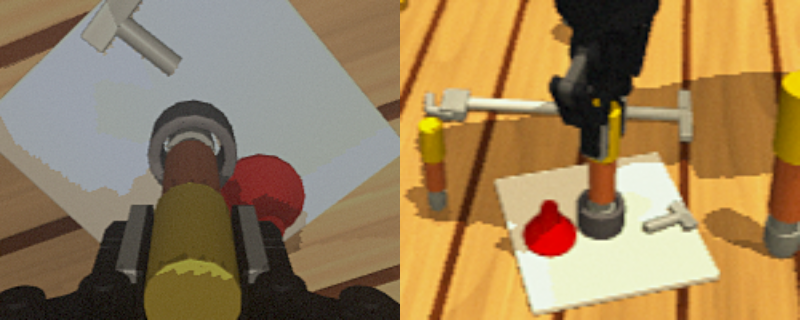

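Emit:
carry_out --deltas '[[[0,0,0],[0,0,0]],[[0,0,0],[0,0,0]],[[0,-0.03,0],[0,0,0]],[[0,-0.03,0],[0,0,0]],[[0,-0.03,0],[0,0,0]],[[0,-0.03,0],[0,0,0]],[[0,0,0],[0,0,0]]]'

```text
time_s: 5.92
tcp_pos: [510.9, 150.2, 225.5]
ee_rot: [[0.933, 0.001, 0.359], [-0.359, 0.001, 0.933], [0.001, -1.0, 0.001]]
wrist_force: [-0.6, -0.3, -1.8]
grip_width: 0.289
```

```bash
python3 - <<'E'
from h import *
np.set_printoptions(precision=1,suppress=True)
plan([544.5,-128.5,245],69)
o=arm.get_obs();im=eyes.read_camera('wrist');f=im['frame']
for t in('plug','plug_tip'):
    for d in finder.pinpoint('wrist',t)[:3]: print(t,d['conf'],world('w',im,d['centre'],o),np.array(o['ee_rot']).T@(world('w',im,d['centre'],o)-o['tcp_pos']),px(im,d['centre']))
cv2.imwrite('pics/g2.png',f[:,:,::-1])
E
```

```text
t 5.92 tcp [510.9 150.2 225.5] delta [ 0.1 -0.  -0.2] n 4.501902960849295 turn [-0. -0.  0.] jawyaw 69.0 F [-0.6 -0.3 -1.8] g 0.289
plug 0.82 [509.3 148.8 132. ] [-1.1 93.5 -2. ] [318. 207.]
plug 0.7 [363.2 151.3   4.4] [-138.5  220.9  -52.3] [269.  35.]
plug 0.48 [506.2 150.7 130.3] [-4.6 95.3 -1.3] [319. 202.]
plug_tip 0.91 [507.4 149.7 134.3] [-3.2 91.2 -1.8] [318. 206.]
plug_tip 0.78 [366.5 153.4   1.9] [-136.2  223.4  -49.1] [272.  38.]
plug_tip 0.53 [ 544.9 -127.7   -5.8] [ 131.1  231.1 -247.5] [132. 265.]
```

View pics/g2.png

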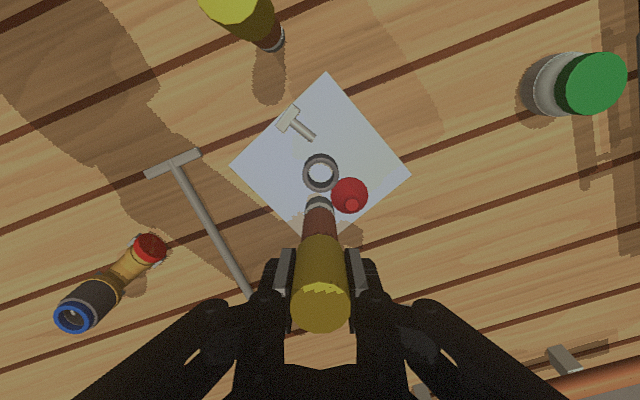

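Emit:
carry_out --deltas '[[[0.01,-0.015,-0.015],[0,0,0]],[[0.03,-0.005,-0.041],[0,0,0]],[[0.03,0,-0.041],[0,0,0]],[[0.03,0,-0.041],[0,0,0]],[[0.03,0,-0.041],[0,0,0]],[[0.03,0,-0.041],[0,0,0]],[[0.02,0,-0.027],[0,0,0]],[[0,0,0],[0,0,0]]]'

```text
time_s: 7.08
tcp_pos: [589.0, -163.1, 243.5]
ee_rot: [[0.933, -0.008, 0.36], [-0.361, -0.006, 0.933], [-0.005, -1.0, -0.008]]
wrist_force: [0.1, 0.3, -1.3]
grip_width: 0.289
```

```bash
python3 - <<'E'
from h import *
np.set_printoptions(precision=1,suppress=True)
plan([591,-146,245],69)
for k in range(1):
    o=arm.get_obs();im=eyes.read_camera('wrist');f=im['frame']
    for F,t in((finder.pinpoint,'fitting'),(finder.pinpoint,'stub'),(finder.search_frame,'collar'),(finder.pinpoint,'plug_tip')):
        for d in F('wrist',t)[:2]: print(t,d['conf'],world('w',im,d['centre'],o),px(im,d['centre']))
h=cv2.cvtColor(f,cv2.COLOR_RGB2HSV)
m=cv2.inRange(h,(100,150,40),(125,255,255)); n,l,s,c=cv2.connectedComponentsWithStats(m)
for i in range(1,n):
    if s[i,4]>60: print('blue',s[i],c[i],ray(im,o,c[i],93),ray(im,o,c[i],107),ray(im,o,c[i],121))
print(o['tcp_pos'],o['ee_rot'])
cv2.imwrite('pics/f1.png',cv2.resize(f[80:330,200:440],None,fx=2.4,fy=2.4,interpolation=cv2.INTER_CUBIC)[:,:,::-1])
E
```

```text
t 7.08 tcp [ 589.  -163.1  243.5] delta [-0. -0.  0.] n 0.27677414200814693 turn [ 0. -0. -0.] jawyaw 68.9 F [ 0.1  0.3 -1.3] g 0.289
fitting 0.9 [ 543.5 -127.8   -5. ] [336. 119.]
fitting 0.46 [546.1   1.2   0.3] [446.  79.]
stub 0.87 [ 542.1 -133.1   47. ] [333. 124.]
collar 0.6 [ 543.9 -127.1  104.8] [342. 130.]
plug_tip 0.77 [ 586.5 -163.6  150.5] [320. 207.]
plug_tip 0.57 [650.  137.6  -2.3] [582. 123.]
[ 589.  -163.1  243.5] [[ 0.9 -0.   0.4]
 [-0.4 -0.   0.9]
 [-0.  -1.  -0. ]]
```

View pics/f1.png

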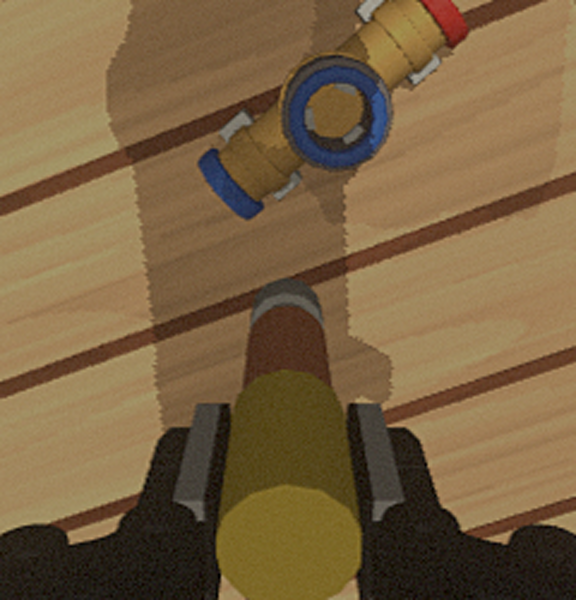

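```bash
python3 - <<'E'
from h import *
np.set_printoptions(precision=1,suppress=True)
o=arm.get_obs();im=eyes.read_camera('wrist')
for z in (93,96,99,102,105): print(z,ray(im,o,(340.8,128.8),z), (np.array([546.3,-135.4])+(z-93)/14*np.array([-5.6,15.4])))
R=np.array(o['ee_rot']);p=np.array(o['tcp_pos'])
def t(uv,zz): return R.T@(ray(im,o,uv,zz)-p)
print('top disc tool',t((320.4,308.3),p[2]+25),'tool@nose', t((319.6,201.5),p[2]-95))
T=np.array(im['hand_eye'])
for y in (-25,75,89,95):
  for x in (0,):
    print(y,[px(im,T[:3,:3].T@(np.array([x+d,y,0])-T[:3,3])) for d in (-11,0,11)])
print(R.round(4).tolist())
E
```

```text
93 [ 544.5 -122.7   93. ] [ 546.3 -135.4]
96 [ 544.1 -122.7   96. ] [ 545.1 -132.1]
99 [ 543.8 -122.8   99. ] [ 543.9 -128.8]
102 [ 543.4 -122.8  102. ] [ 542.7 -125.5]
105 [ 543.1 -122.9  105. ] [ 541.5 -122.2]
top disc tool [ -1.5 -25.   -0.3] tool@nose [-5.3 95.  -0.8]
-25 [array([321., 288.]), array([321., 311.]), array([321., 333.])]
75 [array([321., 203.]), array([321., 218.]), array([321., 232.])]
89 [array([321., 197.]), array([321., 211.]), array([321., 224.])]
95 [array([321., 194.]), array([321., 208.]), array([321., 221.])]
[[0.9349, -0.0071, 0.3548], [-0.3548, -0.0036, 0.9349], [-0.0053, -1.0, -0.0059]]
```

```bash
python3 -c "
from h import *
plan([545,-125,225],69)"
```

```text
t 7.38 tcp [ 589.5 -157.7  243.6] delta [-0.0532  0.0188  0.0149] n 0.9333130581941212 turn [ 0.0059  0.0041 -0.0052] jawyaw 69.2 F [-0.6  0.1 -0.3] g 0.292
```

Emit:
carry_out --deltas '[[[-0.026,0.009,0.006],[0.006,0.004,-0.005]],[[-0.026,0.009,0.006],[0,0,0]],[[0,0,0],[0,0,0]],[[0,0,0],[0,0,0]]]'

```text
time_s: 7.88
tcp_pos: [544.6, -124.4, 226.0]
ee_rot: [[0.935, 0.001, 0.353], [-0.353, 0.001, 0.935], [0.001, -1.0, 0.001]]
wrist_force: [0.4, -0.1, -0.8]
grip_width: 0.288
```

```bash
python3 -c "
from h import *
eyes.read_camera('top')
plan([544.5,-128.2,215],69)"
```

```text
t 7.92 tcp [ 544.6 -124.4  225.9] delta [ 0.0012  0.0109 -0.0036] n 0.1840998787113918 turn [-0.0013  0.005   0.0008] jawyaw 69.3 F [ 0.6 -0.6 -1.5] g 0.291
```

Emit:
carry_out --deltas '[[[0.001,0.011,-0.003],[0,0,0]],[[0,0,0],[0,0,0]],[[0,0,0],[0,0,0]]]'

```text
time_s: 8.3
tcp_pos: [545.3, -128.5, 214.0]
ee_rot: [[0.935, 0.001, 0.354], [-0.354, 0.0, 0.935], [0.001, -1.0, 0.001]]
wrist_force: [-0.3, 0.4, -1.3]
grip_width: 0.285
```

```bash
python3 - <<'E'
from h import *
np.set_printoptions(precision=1,suppress=True)
eyes.read_camera('top')
o=arm.get_obs();im=eyes.read_camera('wrist');f=im['frame'];s=eyes.read_camera('side')
plan([544.5,-128.2,215],69)
T=np.array(im['hand_eye']);R=np.array(o['ee_rot'])
def w2p(q): return px(im,T[:3,:3].T@(R.T@(np.array(q,float)-o['tcp_pos'])-T[:3,3]))
print([w2p([543.5,-128.5,z]) for z in (95,99,103)])
a=cv2.resize(f[160:280,250:390],None,fx=3.4,fy=3.4,interpolation=cv2.INTER_CUBIC)
K=np.array(s['camera_matrix']);q,_=cv2.projectPoints(np.array([[543.5,-128.5,z] for z in(99.,57.)]),np.array(s['rvec'],float),np.array(s['tvec'],float),K,None);print(q.ravel())
b=cv2.resize(s['frame'][145:225,310:375],None,fx=5.1,fy=5.1,interpolation=cv2.INTER_CUBIC)
cv2.imwrite('pics/f2.png',np.hstack([a[:400],b[:400]])[:,:,::-1]); print(a.shape,b.shape)
E
```

```text
t 8.45 tcp [ 545.3 -128.4  214.2] delta [-0. -0. -0.] n 0.01792722939160316 turn [-0.  0.  0.] jawyaw 69.3 F [ 0.7 -1.  -1.5] g 0.29
[array([320., 196.]), array([320., 198.]), array([320., 199.])]
[342.  183.9 341.8 197.1]
(408, 476, 3) (408, 332, 3)
```

View pics/f2.png

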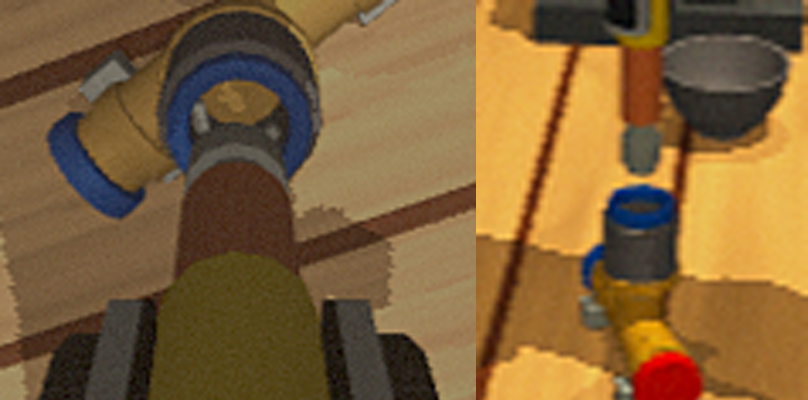

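Emit:
carry_out --deltas '[[[-0.001,0.006,0.001],[0,0,0]],[[0,0.006,0],[0,0,0]],[[0,0.004,0],[0,0,0]],[[0,0,0],[0,0,0]]]'

```text
time_s: 8.95
tcp_pos: [544.6, -126.8, 196.9]
ee_rot: [[0.935, 0.001, 0.354], [-0.354, 0.0, 0.935], [0.001, -1.0, 0.001]]
wrist_force: [-0.9, 0.0, -2.1]
grip_width: 0.289
```

```bash
python3 - <<'E'
from h import *
eyes.read_camera('top')
plan([544.5,-127.6,180],69)
im=eyes.read_camera('wrist')
cv2.imwrite('pics/f3.png',cv2.resize(im['frame'][160:280,250:390],None,fx=4,fy=4,interpolation=cv2.INTER_CUBIC)[:,:,::-1])
E
```

```text
t 9.0 tcp [ 544.6 -126.8  197.1] delta [ 0.0001  0.0171 -0.0008] n 0.27411855617222614 turn [-0.001   0.005   0.0013] jawyaw 69.3 F [-0.   0.7 -2.2] g 0.288
```

View pics/f3.png

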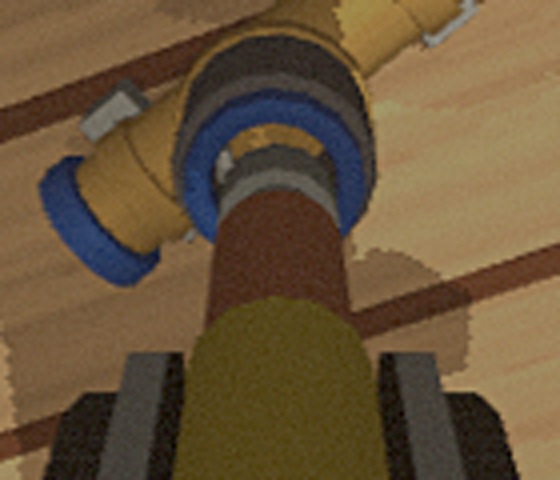

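Emit:
carry_out --deltas '[[[0,0.003,0],[0,0,0]],[[0,0.003,0],[0,0,0]],[[0,0.003,0],[0,0,0]]]'

```text
time_s: 9.43
tcp_pos: [545.1, -126.9, 188.2]
ee_rot: [[0.935, 0.003, 0.354], [-0.354, 0.001, 0.935], [0.002, -1.0, 0.001]]
wrist_force: [0.0, -0.5, -2.9]
grip_width: 0.293
```

Emit:
carry_out --deltas '[[[0,0.003,0],[0,0,0]],[[0,0.003,0],[0,0,0]]]'

```text
time_s: 9.68
tcp_pos: [545.1, -126.9, 181.7]
ee_rot: [[0.935, 0.003, 0.354], [-0.354, 0.001, 0.935], [0.002, -1.0, 0.001]]
wrist_force: [0.5, 0.1, -1.6]
grip_width: 0.288
```

Emit:
carry_out --deltas '[[[0,0.003,0],[0,0,0]]]'

```text
time_s: 9.8
tcp_pos: [545.1, -127.0, 178.6]
ee_rot: [[0.935, 0.003, 0.354], [-0.354, 0.0, 0.935], [0.002, -1.0, 0.001]]
wrist_force: [-0.5, -1.5, 2.2]
grip_width: 0.288
```

Emit:
carry_out --deltas '[[[0,0.002,0],[0,0,0]]]'

```text
time_s: 9.93
tcp_pos: [545.4, -127.2, 176.7]
ee_rot: [[0.935, 0.003, 0.354], [-0.354, 0.0, 0.935], [0.003, -1.0, 0.001]]
wrist_force: [-1.1, -0.6, 6.7]
grip_width: 0.29
```

Emit:
carry_out --deltas '[[[0,0.002,0],[0,0,0]]]'

```text
time_s: 10.05
tcp_pos: [545.7, -127.3, 175.0]
ee_rot: [[0.935, 0.004, 0.354], [-0.354, 0.0, 0.935], [0.004, -1.0, 0.002]]
wrist_force: [-2.0, -1.2, 8.6]
grip_width: 0.284
```

Emit:
carry_out --deltas '[[[0,0.002,0],[0,0,0]]]'

```text
time_s: 10.18
tcp_pos: [545.6, -127.4, 173.0]
ee_rot: [[0.935, 0.004, 0.354], [-0.354, 0.0, 0.935], [0.004, -1.0, 0.002]]
wrist_force: [-1.4, -0.3, 2.8]
grip_width: 0.291
```

Emit:
carry_out --deltas '[[[-0.0005,0.003,0],[0,0,-0.003]],[[0,0.003,0],[0,0,0]]]'

```text
time_s: 10.42
tcp_pos: [545.2, -127.2, 166.8]
ee_rot: [[0.935, 0.007, 0.354], [-0.354, -0.001, 0.935], [0.007, -1.0, 0.002]]
wrist_force: [-1.4, 0.0, 2.6]
grip_width: 0.287
```

Emit:
carry_out --deltas '[[[0,0.003,0],[0,0,0]]]'

```text
time_s: 10.55
tcp_pos: [545.2, -127.2, 163.6]
ee_rot: [[0.935, 0.007, 0.354], [-0.354, -0.001, 0.935], [0.007, -1.0, 0.002]]
wrist_force: [-2.2, 0.4, 2.5]
grip_width: 0.288
```

Emit:
carry_out --deltas '[[[0,0.003,0],[0,0,0]]]'

```text
time_s: 10.68
tcp_pos: [545.2, -127.2, 160.3]
ee_rot: [[0.935, 0.007, 0.354], [-0.354, -0.001, 0.935], [0.007, -1.0, 0.002]]
wrist_force: [-1.4, -1.3, 2.5]
grip_width: 0.289
```

Emit:
carry_out --deltas '[[[0,0.0025,0],[0,0,0.005]]]'

```text
time_s: 10.8
tcp_pos: [545.3, -127.2, 157.6]
ee_rot: [[0.935, 0.002, 0.354], [-0.354, 0.001, 0.935], [0.002, -1.0, 0.002]]
wrist_force: [0.1, -0.7, 1.9]
grip_width: 0.289
```

Emit:
carry_out --deltas '[[[0,0.0015,0],[0,0,0]]]'

```text
time_s: 10.92
tcp_pos: [545.2, -127.2, 155.8]
ee_rot: [[0.935, 0.002, 0.354], [-0.354, 0.001, 0.935], [0.001, -1.0, 0.002]]
wrist_force: [-0.3, 0.1, -1.9]
grip_width: 0.288
```

Emit:
carry_out --deltas '[[[0,0.0015,0],[0,0,0]]]'

```text
time_s: 11.05
tcp_pos: [545.2, -127.2, 154.0]
ee_rot: [[0.935, 0.002, 0.354], [-0.354, 0.001, 0.935], [0.001, -1.0, 0.002]]
wrist_force: [-0.9, -0.1, 2.5]
grip_width: 0.29
```

Emit:
carry_out --deltas '[[[0,0.0006,0],[0,0,0]]]'

```text
time_s: 11.18
tcp_pos: [545.3, -127.2, 153.5]
ee_rot: [[0.935, 0.002, 0.354], [-0.354, 0.001, 0.935], [0.001, -1.0, 0.002]]
wrist_force: [-0.7, -0.3, 7.4]
grip_width: 0.295
```

Emit:
carry_out --deltas '[[[0,0.0005,0],[0,0,0]]]'

```text
time_s: 11.3
tcp_pos: [545.6, -127.3, 153.4]
ee_rot: [[0.935, 0.003, 0.354], [-0.354, 0.001, 0.935], [0.002, -1.0, 0.002]]
wrist_force: [-2.9, 0.6, 9.7]
grip_width: 0.29
```

Emit:
carry_out --deltas '[[[-0.0003,-0.0015,0],[0,0,0]],[[0,-0.001,0],[0,0,0]]]'

```text
time_s: 11.55
tcp_pos: [545.1, -127.2, 155.9]
ee_rot: [[0.935, 0.002, 0.354], [-0.354, 0.001, 0.935], [0.002, -1.0, 0.002]]
wrist_force: [0.5, -1.0, -1.8]
grip_width: 0.289
```

Emit:
carry_out --deltas '[[[0,-0.001,0],[0,0,0]]]'

```text
time_s: 11.68
tcp_pos: [544.9, -127.0, 156.6]
ee_rot: [[0.935, 0.002, 0.354], [-0.354, 0.001, 0.935], [0.001, -1.0, 0.002]]
wrist_force: [0.2, -0.1, -8.4]
grip_width: 0.289
```

Emit:
carry_out --deltas '[[[0,-0.001,0],[0,0,0]]]'

```text
time_s: 11.8
tcp_pos: [544.7, -127.0, 157.3]
ee_rot: [[0.935, 0.001, 0.354], [-0.354, 0.001, 0.935], [0.001, -1.0, 0.001]]
wrist_force: [2.0, -1.2, -9.7]
grip_width: 0.291
```

Emit:
carry_out --deltas '[[[0,-0.0013,0],[0,0,0]]]'

```text
time_s: 11.92
tcp_pos: [544.7, -127.0, 158.4]
ee_rot: [[0.935, 0.001, 0.354], [-0.354, 0.001, 0.935], [0.001, -1.0, 0.001]]
wrist_force: [1.4, -1.0, -10.8]
grip_width: 0.291
```

Emit:
carry_out --deltas '[[[0,-0.0013,0],[0,0,0]]]'

```text
time_s: 12.05
tcp_pos: [544.6, -126.9, 159.5]
ee_rot: [[0.935, 0.001, 0.354], [-0.354, 0.001, 0.935], [0.001, -1.0, 0.001]]
wrist_force: [3.5, -2.1, -11.8]
grip_width: 0.288
```

Emit:
carry_out --deltas '[[[0,-0.0013,0],[0,0,0]]]'

```text
time_s: 12.18
tcp_pos: [544.5, -126.9, 160.7]
ee_rot: [[0.935, 0.001, 0.354], [-0.354, 0.001, 0.935], [0.0, -1.0, 0.001]]
wrist_force: [3.0, -0.4, -12.8]
grip_width: 0.292
```

Emit:
carry_out --deltas '[[[0,-0.0004,0],[0,0,0]],[[0,-0.0003,0],[0,0,0]]]'

```text
time_s: 12.42
tcp_pos: [544.4, -126.8, 161.1]
ee_rot: [[0.935, 0.0, 0.354], [-0.354, 0.001, 0.935], [0.0, -1.0, 0.001]]
wrist_force: [3.9, -0.8, -18.6]
grip_width: 0.288
```

```bash
python3 - <<'E'
from h import *
im=eyes.read_camera('wrist');s=eyes.read_camera('side')
plan([544.5,-127,153.5])
a=cv2.resize(im['frame'][140:260,260:380],None,fx=4,fy=4,interpolation=cv2.INTER_CUBIC)
b=cv2.resize(s['frame'][165:225,320:365],None,fx=8,fy=8,interpolation=cv2.INTER_CUBIC)
cv2.imwrite('pics/p1.png',np.hstack([a,b])[:,:,::-1])
E
```

```text
t 12.53 tcp [ 544.4 -126.8  161.1] delta [ 0.0002  0.0076 -0.0001] n 0.12205893153972351 turn [-0.0007 -0.      0.0002] jawyaw 69.3 F [  3.9  -1.3 -18. ] g 0.286
```

View pics/p1.png

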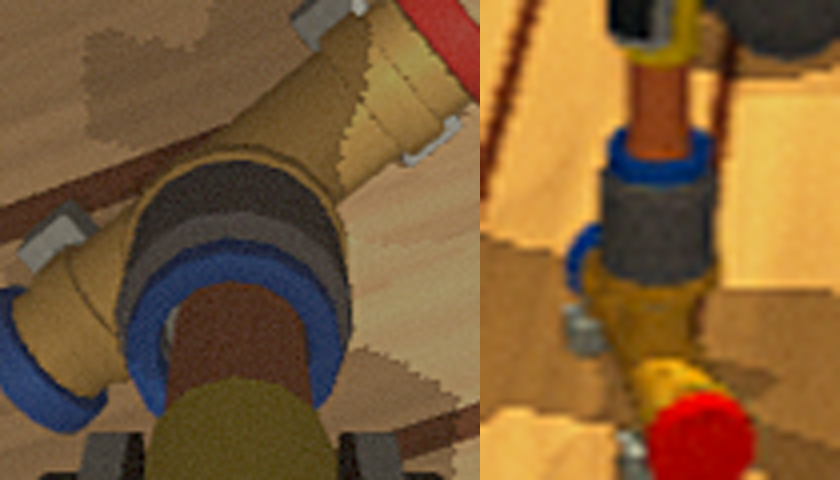

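The collar stands visibly raised in both views, and the force jump shows it has reached its upper limit. Now I'll let it sink back.

Emit:
carry_out --deltas '[[[0,0.0015,0],[0,0,0]],[[0,0.0015,0],[0,0,0]],[[0,0.0015,0],[0,0,0]]]'

```text
time_s: 12.9
tcp_pos: [544.7, -127.0, 156.9]
ee_rot: [[0.935, 0.001, 0.354], [-0.354, 0.001, 0.935], [0.001, -1.0, 0.001]]
wrist_force: [2.1, -1.6, -8.6]
grip_width: 0.289
```

Emit:
carry_out --deltas '[[[0,0.0015,0],[0,0,0]]]'

```text
time_s: 13.02
tcp_pos: [544.9, -127.0, 155.6]
ee_rot: [[0.935, 0.002, 0.354], [-0.354, 0.001, 0.935], [0.001, -1.0, 0.001]]
wrist_force: [0.3, -0.7, -0.5]
grip_width: 0.284
```

Emit:
carry_out --deltas '[[[0,0.001,0],[0,0,0]]]'

```text
time_s: 13.15
tcp_pos: [545.0, -127.0, 154.9]
ee_rot: [[0.935, 0.002, 0.354], [-0.354, 0.001, 0.935], [0.001, -1.0, 0.002]]
wrist_force: [-0.3, 0.1, -0.6]
grip_width: 0.289
```

Emit:
carry_out --deltas '[[[0,0.0003,0],[0,0,0]]]'

```text
time_s: 13.28
tcp_pos: [545.0, -127.1, 154.8]
ee_rot: [[0.935, 0.002, 0.354], [-0.354, 0.001, 0.935], [0.002, -1.0, 0.002]]
wrist_force: [-1.0, -0.1, -1.1]
grip_width: 0.285
```

Resting within the play, collar unloaded. I'll open, let the fingers clear, and then rise.

Emit:
carry_out --deltas '[[[0,0,0],[0,0,0]],[[0,0,0],[0,0,0]],[[0,0,0],[0,0,0]],[[0,0,0],[0,0,0]],[[0,0,0],[0,0,0]],[[0,0,0],[0,0,0]]]' --claw 1

```text
time_s: 14.02
tcp_pos: [545.5, -127.0, 155.4]
ee_rot: [[0.935, 0.003, 0.354], [-0.354, 0.001, 0.935], [0.002, -1.0, 0.002]]
wrist_force: [0.4, -0.0, -0.2]
grip_width: 0.997
```

Emit:
carry_out --deltas '[[[0,-0.02,0],[0,0,0]],[[0,-0.03,0],[0,0,0]],[[0,-0.03,0],[0,0,0]],[[0,-0.03,0],[0,0,0]],[[0,0,0],[0,0,0]],[[0,0,0],[0,0,0]]]'

```text
time_s: 14.78
tcp_pos: [544.5, -127.1, 267.8]
ee_rot: [[0.935, 0.001, 0.354], [-0.354, 0.001, 0.935], [0.001, -1.0, 0.002]]
wrist_force: [-0.8, -0.9, -0.8]
grip_width: 1.003
```

```bash
python3 - <<'E'
from h import *
im=eyes.read_camera('wrist');s=eyes.read_camera('side')
plan([544.5,-127,255])
a=cv2.resize(im['frame'][100:250,240:390],None,fx=3.2,fy=3.2,interpolation=cv2.INTER_CUBIC)
b=cv2.resize(s['frame'][145:225,315:365],None,fx=6,fy=6,interpolation=cv2.INTER_CUBIC)
cv2.imwrite('pics/p2.png',np.hstack([a,b])[:,:,::-1])
E
```

```text
t 14.88 tcp [ 544.5 -127.2  267.6] delta [-0.      0.0126  0.0002] n 0.20197656908625805 turn [-0.0013 -0.      0.0005] jawyaw 69.2 F [-0.5 -0.4 -0.7] g 1.001
```

View pics/p2.png

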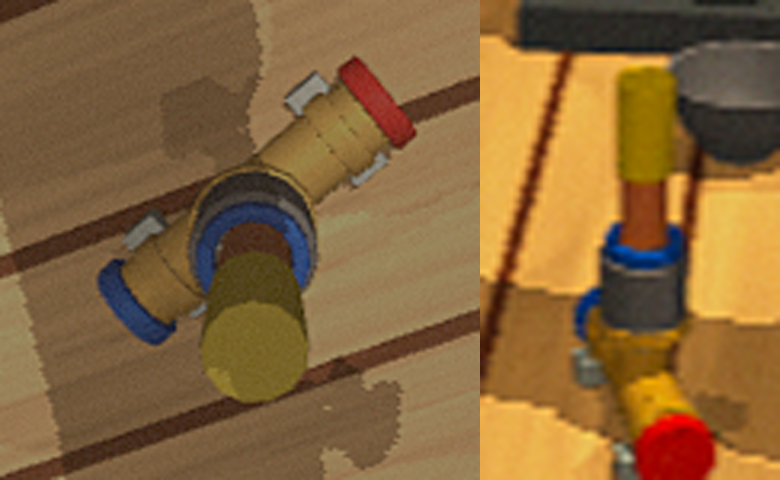

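The plug stands upright in the fitting with the collar down, and the gripper is open and clear.

```bash
python3 -c "
from workcell import ticket
print(ticket.finish_job())"
```

```text
the job is handed in; nothing more can be done
None
```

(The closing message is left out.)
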